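Bed down the edge of a new half-sole

ROBOT

A 6-joint arm with a two-finger parallel gripper is mounted at the origin on the work surface. World frame = base frame: x ahead of the robot, y to its left, z up, the work surface at z = 0. Lengths are in mm, angles in rad, forces in N, time in s.
With the tool pointing down it reaches from about 350 to 975 mm from the base axis. Payload 17.4 kg.
Tool frame: the origin (TCP) lies between the finger pads, 19 mm behind the fingertips; this is the grasp point; z points along the fingers, y is the line along which they close (so a half turn about z gives the same grasp; the last joint's range is limited). The gripper opens to 85 mm and grips with 20 to 120 N. Pads are 22 mm wide; open, the fingers measure 114 mm over their backs; the gripper's body (76 mm by 85 mm) begins 54 mm behind the grasp point. The pads swing forward as they close: fully open they stand 13 mm farther back than shut.
Start: joints at [-1.175, 0.116, 1.442, -0, 1.584, -0.038], TCP at [283.709, -612.488, 250.003] pointing down, gripper open.
Joint ranges: [-2.83, 2.83], [-0.83, 2.19], [0.07, 2.5], [-1.14, 4.28], [0.01, 3], [-2.97, 2.97]. Speed limits (rad/s): [1.89, 1.89, 2.22, 3.14, 3.14, 3.14].

INTERFACE

Orientations are given as a unit quaternion [w, x, y, z].
In Python, from workcell import env gives the robot as it stands.
- The arm moves only by the tool move_arm, never from a script. Its arguments are lists of equal length, an entry for each row: "slide": the shift along the tool's x, y, z each as a share of 0.2 m, from -1 to 1, a list of three; "angular": the turn, a rotation vector about the tool's x, y, z each as a share of 90 degrees, from -1 to 1, a list of three. A call has 1 to 10 rows; each row is the pose to reach, as a shift and turn from the pose commanded when the call began, along the tool's axes at that moment; what a row does not reach only later rows make up. A row lasts 1/10 s, in which the tool goes at most 50 mm and 8.59 degrees, less where a joint would pass 70% of its speed; a pose out of reach is approached as far as the arm can. A call with a number of a shift or a turn outside -1 to 1 is refused whole. A call with a gripper value outside its range is refused whole. "fingers" is the opening, from -1 (shut) to 1 (fully open), set as the call begins (left out, the last holds). The fingers move at their own pace and stop on an object; "squeeze" is the grip in N (left out, the last holds). Time passes only in rows, so rows that repeat a pose let the fingers close. It gives the time, the measured TCP pose, the force, the opening and the grip force at its end, in the units of the state.
- env.read_state(): the state, without advancing time (a new reading comes with each control period).
- env.read_camera(name): name is "scene" or "top"; returns a dict with "color" (400x640x3 uint8, red, green, blue), "vertical_fov" (degrees; the focal length in pixels is half the picture's height over the tangent of half this angle, whatever the lens; pixels are square), "cx", "cy" (the principal point, pixels), "xyz" and "rotation" of the camera in the world. Camera axes: x right, y down, z forward; pixel columns grow to the right and rows downward; lengths in mm; the calibration is good to about 2 mm. A picture is of the moment at which its call begins. There is no depth.
- env.sign_off(): hands the job in; it is judged then, once.
The state is a dict: "time": time; "qpos": joint angles; "qvel": joint speeds; "joint_efforts": joint torques, N m; "tool_pos": TCP position; "ee_rot": TCP orientation; "force": force on the tool from outside, world axes, zero at the start; "torque": the same for the moment, N m; "width": finger opening in mm; "gripper_force": force on a finger pad.
Only numpy, scipy, OpenCV 4.12 (cv2) and the standard library are available. Lean on these libraries where they do the work, as an engineer would, in place of code of your own. Each camera call takes 0.05 s, during which the arm holds its last target. There are 200 camera calls.

TASK

The shoe stands sole up on the iron last stand, and its new black rubber half-sole has just been cemented and pinned. With the fingers shut and pointing straight down, come down from above onto the first brass pin (arch side, next to the chalk cross) and, pressing lightly and without lifting off on the way, run the fingertips along the whole row of pins, round the toe to the last pin on the outer side, so that the edge beds into the cement. Finish with the fingertips still pressing lightly on that last pin to hold it while the cement grips; do not grasp or lift anything, do not push the stand about, and leave the bottle, tin, hammer and spare heel piece alone.

Things in the scene. Friction and masses are not known exactly. Their poses are not given: they have to be found in the camera images.
- last_stand: Iron last stand, about 6.5 kg, free on the bench, with an oxblood right shoe (295 x 102 mm, sole up) fixed on it. Origin: centre of the underside of its base plate (200 x 130 x 14 mm). Toe towards its -x, heel +x, arch (inner) side +y, outer side -y, z up. The heel's rubber top (x 68 to 145 mm) is as high as the half-sole, 170 mm; the tan waist between lies up to 14 mm lower.
- half_sole: Black rubber half-sole, fixed to the shoe; origin and axes of last_stand. About 100 mm wide; upper face level, 170 mm over the bench, from its straight rear edge (x = -30 mm) to x = -95 mm, then curving down to 164 mm at the toe tip (x = -150 mm). Firm and fixed: yields under 1 mm at 40 N; press with 3 to 15 N (over 0.5 N is a touch, 40 N too much).
- pin0 (a point): Brass pin 0 of the row 0 to 9 (first pin, arch side, near the rear edge; a white chalk cross, 16 mm, lies 25 mm behind it on the tan waist): head 6 mm across, flush with the half-sole's upper face, 9 mm inside its edge, 27 mm from its neighbours; the point is the centre of the head's top. Its axes are those of last_stand.
- pin1 (a point): Brass pin 1, like pin0, next in the row.
- pin2 (a point): Brass pin 2, like pin0, next in the row.
- pin3 (a point): Brass pin 3, like pin0, next in the row.
- pin4 (a point): Brass pin 4, like pin0, next in the row (at the toe).
- pin5 (a point): Brass pin 5, like pin0, next in the row (at the toe).
- pin6 (a point): Brass pin 6, like pin0, next in the row.
- pin7 (a point): Brass pin 7, like pin0, next in the row.
- pin8 (a point): Brass pin 8, like pin0, next in the row.
- pin9 (a point): Brass pin 9 of the row 0 to 9 (last pin, outer side, near the rear edge): head 6 mm across, flush with the half-sole's upper face, 9 mm inside its edge, 27 mm from its neighbours; the point is the centre of the head's top. Its axes are those of last_stand.
- glue_bottle: White plastic glue bottle with red nozzle, 52 mm across, 138 mm high, loose; origin at the centre of its underside. Leave alone.
- tack_tin: Open rust-red tin of brass tacks, 72 mm across, 72 mm high, loose; origin at the centre of its underside. Leave alone.
- hammer: Hammer lying on the bench, 240 mm long, wooden handle 26 mm thick towards its -x, head at +x, loose; origin under the middle of its length. Leave alone.
- heel_piece: Spare black rubber heel piece, 78 x 68 x 8 mm, D-shaped, lying flat, loose; origin near the centre of its underside. Leave alone.

How it is judged:
By the outcome, as a careful person would: the job done as asked, in the order asked, and still so for the second after the job is handed in, while the arm keeps its last pose, push and grip.
It also fails if it takes over 58 s, if anything falls off the work surface, if the arm or the gripper's body presses on something with over 40 N, if the wrist force passes 120 N, or if a joint passes its speed limit or range.

## Working session

There is one attempt and no reset: what is moved stays moved. The work goes in short steps, Python scripts to look and compute and a tool call to move; the robot and the scene stay as the last step left them, time stands still between calls to the robot, and variables do not carry over. Pictures are saved under pics/ and viewed, at most 10 in all, crops included, and the job is handed in when it is done.

Besides the shell and the picture viewer there is one more tool, called as a command line: name --argument value ..., lists and objects as JSON in quotes. move_arm: Moves the arm, as the interface text tells. Its arguments: {"type":"object","properties":{"slide":{"type":"array"},"angular":{"type":"array"},"fingers":{"type":"number"},"squeeze":{"type":"number"}},"required":["slide","angular"]}

```bash
mkdir -p pics; ls; python3 - <<'E'
from workcell import env
import cv2
s=env.read_state();print({k:s[k] for k in('time','tool_pos','ee_rot','force','width')})
for n in('top','scene'):
    c=env.read_camera(n);print(n,c['vertical_fov'],c['cx'],c['cy'],c['xyz'],c['rotation'])
    cv2.imwrite(f'pics/{n}0.png',c['color'][:,:,::-1])
E
```

```text
pics
{'time': 0.0, 'tool_pos': array([ 283.63598513, -612.32325748,  249.26909376]), 'ee_rot': array([-5.60458020e-04,  9.76569507e-01,  2.15201469e-01, -1.05217286e-04]), 'force': array([ 0.14108395, -0.436467  ,  0.12991124]), 'width': 85.3587428850498}
top 46.70530004892687 319.6993191604236 205.65400579410823 [ 459.91562763  104.32328023 1247.20741317] [ 0.05004317 -0.70109108  0.70964983 -0.04862198]
scene 55.72638945580177 320.6343140347973 196.56812857024022 [1000.45306586  299.50082998  875.24690359] [-0.1308811   0.48371061  0.83399903 -0.2309541 ]
```

View pics/top0.png

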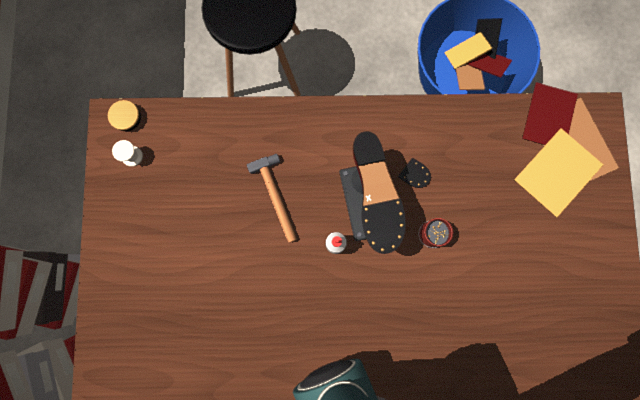

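View pics/scene0.png

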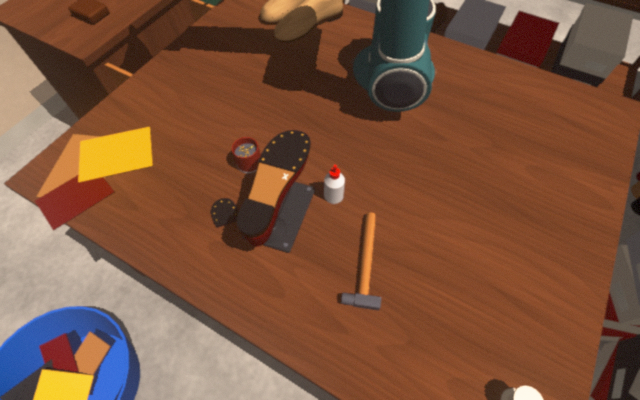

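The top view shows the shoe at about (380,195), with the toe towards the robot. The half-sole is around (383,225), the chalk cross at (368,198), the bottle at (336,242) and the tin at (437,233). The scene view shows the same pins around (285,150). Next I'll measure the pins in both views.

```bash
cat > h.py <<'E'
import numpy as np,cv2
from scipy.spatial.transform import Rotation as R
from workcell import env
def rot(q): 
    q=np.asarray(q); return R.from_quat(q[[1,2,3,0]]).as_matrix() if q.ndim==1 else q
def rays(c,uv):
    f=200/np.tan(np.radians(c['vertical_fov']/2)); uv=np.atleast_2d(uv)
    d=np.c_[(uv[:,0]-c['cx'])/f,(uv[:,1]-c['cy'])/f,np.ones(len(uv))]
    return np.array(c['xyz']),d@rot(c['rotation']).T
def onplane(c,uv,z):
    o,d=rays(c,uv); return o+d*((np.asarray(z)-o[2])/d[:,2])[:,None]
def proj(c,p):
    f=200/np.tan(np.radians(c['vertical_fov']/2))
    v=(np.atleast_2d(p)-c['xyz'])@rot(c['rotation']); return v[:,:2]/v[:,2:]*f+[c['cx'],c['cy']]
def pins(c,box):
    x0,y0,x1,y1=box; im=c['color'][y0:y1,x0:x1].astype(float)
    w=np.clip(im[...,0]-im[...,2]-25,0,None)   # yellowness over black rubber
    m=(w>15).astype(np.uint8); n,l,s,_=cv2.connectedComponentsWithStats(m,connectivity=8)
    out=[]
    for i in range(1,n):
        if s[i,4]>40: continue
        k=cv2.dilate((l==i).astype(np.uint8),np.ones((3,3)))*w
        yy,xx=np.nonzero(k); ww=k[yy,xx]; out.append([(xx*ww).sum()/ww.sum()+x0,(yy*ww).sum()/ww.sum()+y0,ww.sum()])
    return np.array(out)
E
python3 - <<'E'
from h import *
np.set_printoptions(precision=1,suppress=True)
t=env.read_camera('top');s=env.read_camera('scene')
a=pins(t,(358,200,410,256));print(np.c_[a,onplane(t,a[:,:2],170)])
b=pins(s,(255,125,315,185));print(np.c_[b,onplane(s,b[:,:2],170)])
A=cv2.resize(t['color'][120:260,330:450],None,fx=4,fy=4,interpolation=0)
B=cv2.resize(s['color'][120:250,225:315],None,fx=4,fy=4,interpolation=0);B=cv2.copyMakeBorder(B,0,40,0,0,0)[:560]
cv2.imwrite('pics/z.png',np.hstack([A[:560,:440],B])[:,:,::-1])
E
```

```text
[[397.4 202.  601.  617.9 -77.  170. ]
 [365.7 208.7 704.  602.8  -2.2 170. ]
 [400.2 213.1 676.  591.3 -82.7 170. ]
 [365.7 220.1 610.  575.8  -1.6 170. ]
 [400.9 224.7 698.  564.  -83.3 170. ]
 [368.1 231.6 652.  548.9  -6.4 170. ]
 [398.9 236.2 670.  537.3 -77.7 170. ]
 [372.8 242.5 724.  523.5 -16.6 170. ]
 [392.8 246.  616.  514.8 -62.8 170. ]
 [381.9 249.1 652.  507.9 -37.2 170. ]]
[[306.2 141.3 576.  522.3 -18.8 170. ]
 [304.3 150.1 663.  546.9  -9.2 170. ]
 [262.7 158.8 820.  616.  -79.6 170. ]
 [300.  159.  657.  573.9  -4.5 170. ]
 [293.6 167.3 796.  601.1  -4.9 170. ]]
```

View pics/z.png

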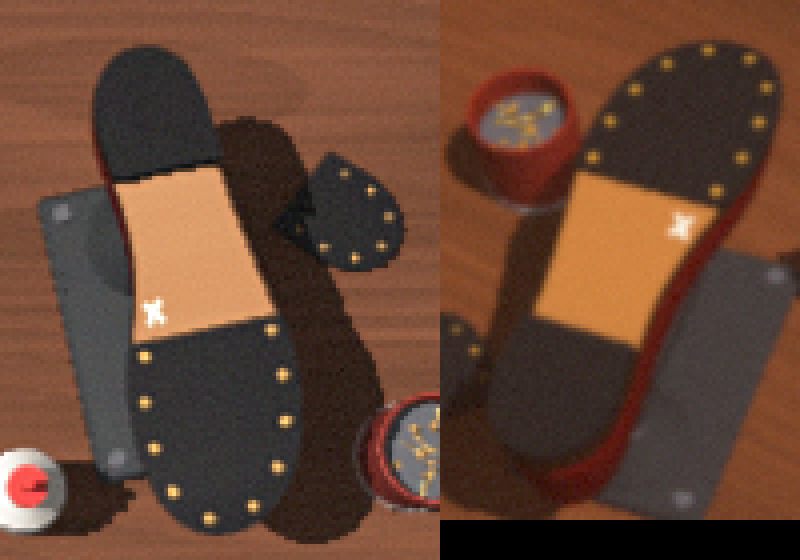

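All ten pins show up in the top view, and the cross is next to pin 0, the left rear pin. The two views agree to within about 3 mm. I'll shut the fingers, square the tool to the world axes and start across.

move_arm --slide '[[0.11,-0.23,0],[0.21,-0.45,0],[0.32,-0.68,0],[0.42,-0.907,0],[0.42,-0.907,0],[0.42,-0.907,0]]' --angular '[[0,0,0.07],[0,0,0.14],[0,0,0.21],[0,0,0.276],[0,0,0.276],[0,0,0.276]]' --fingers -1 --squeeze 30

```text
time: 0.8
tool_pos: [283.8, -412.0, 250.6]
ee_rot: [0.001, 1.0, 0.001, 0.0]
force: [0.4, -0.7, 0.2]
width: 0.1
gripper_force: 0.0
```

move_arm --slide '[[0.15,-0.2,0],[0.3,-0.4,0],[0.45,-0.6,0],[0.6,-0.8,0],[0.75,-1,0],[0.8,-1,0],[0.8,-1,0]]' --angular '[[0,0,0],[0,0,0],[0,0,0],[0,0,0],[0,0,0],[0,0,0],[0,0,0]]'

```text
time: 1.5
tool_pos: [445.0, -212.6, 249.4]
ee_rot: [-0.0, 1.0, 0.002, -0.001]
force: [0.5, -0.8, -0.1]
width: 0.1
gripper_force: 0.0
```

move_arm --slide '[[0.15,-0.2,0],[0.3,-0.4,0],[0.45,-0.6,0],[0.6,-0.8,0],[0.75,-0.95,0],[0.79,-1,0],[0.79,-1,0],[0.79,-1,0],[0.79,-1,0]]' --angular '[[0,0,0],[0,0,0],[0,0,0],[0,0,0],[0,0,0],[0,0,0],[0,0,0],[0,0,0],[0,0,0]]'

```text
time: 2.4
tool_pos: [601.0, -14.3, 250.2]
ee_rot: [0.0, 1.0, -0.001, 0.0]
force: [-0.3, -0.1, 1.0]
width: -0.0
gripper_force: 0.0
```

move_arm --slide '[[0,-0.03,0.08],[0,-0.045,0.16],[0,-0.045,0.22],[0,-0.045,0.24],[0,-0.045,0.24],[0,-0.045,0.24],[0,-0.045,0.24]]' --angular '[[0,0,0],[0,0,0],[0,0,0],[0,0,0],[0,0,0],[0,0,0],[0,0,0]]'

```text
time: 3.1
tool_pos: [601.8, -3.5, 202.7]
ee_rot: [-0.0, 1.0, 0.0, 0.0]
force: [0.4, -0.4, -0.2]
width: -0.2
gripper_force: 0.0
```

```bash
python3 - <<'E'
from h import *
np.set_printoptions(precision=1,suppress=True)
P=[env.read_state()['tool_pos']]
c={}
for n in('top','scene'): c[n]=env.read_camera(n); P.append(env.read_state()['tool_pos'])
P=np.array(P);print(P); p=P.mean(0)
I=[]
for n in c:
    tip=proj(c[n],[p[0],p[1],p[2]-19])[0]; im=c[n]['color'].copy()
    x,y=np.round(tip).astype(int); x0,y0=x-35,y-45
    cr=cv2.resize(im[y0:y0+90,x0:x0+66],None,fx=6,fy=6,interpolation=2)
    cv2.circle(cr,tuple(int(v) for v in ((tip-[x0,y0])+.5)*6),3,(0,255,0),1); print(n,tip); I.append(cr)
cv2.imwrite('pics/tip.png',np.hstack(I)[:,:,::-1])
E
```

```text
[[601.8  -3.5 202.7]
 [601.8  -3.5 202.6]
 [601.8  -3.5 202.6]]
top [366.8 208.3]
scene [293.5 164.3]
```

View pics/tip.png

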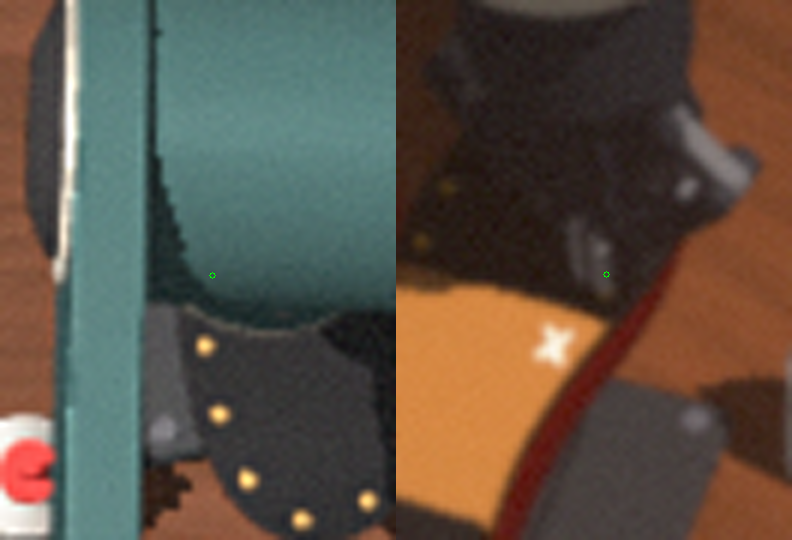

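The left half (top view) shows the arm hiding pin 0. In the right half (scene view), the grey fingertips at about (600,285) in the crop sit directly over the pin 0 spot beside the cross. They match the predicted tip, so I'll come down gently.

move_arm --slide '[[0,0,0.02],[0,0,0.04],[0,0,0.05],[0,0,0.055],[0,0,0.06],[0,0,0.0625],[0,0,0.0625]]' --angular '[[0,0,0],[0,0,0],[0,0,0],[0,0,0],[0,0,0],[0,0,0],[0,0,0]]'

```text
time: 3.9
tool_pos: [601.6, -3.5, 189.5]
ee_rot: [0.0, 1.0, 0.0, 0.0]
force: [-0.2, 0.9, 0.2]
width: -0.1
gripper_force: 0.0
```

move_arm --slide '[[0,0,0.002],[0,0,0.004],[0,0,0.004]]' --angular '[[0,0,0],[0,0,0],[0,0,0]]'

```text
time: 4.2
tool_pos: [601.6, -3.5, 188.8]
ee_rot: [0.0, 1.0, 0.0, 0.0]
force: [0.1, 0.4, -0.2]
width: -0.2
gripper_force: 0.0
```

move_arm --slide '[[0,0,0.002],[0,0,0.004],[0,0,0.004]]' --angular '[[0,0,0],[0,0,0],[0,0,0]]'

```text
time: 4.5
tool_pos: [601.6, -3.5, 188.7]
ee_rot: [-0.0, 1.0, 0.0, 0.0]
force: [-3.5, 0.5, 8.2]
width: 0.0
gripper_force: 3.6
```

Contact is at 8 N on pin 0. I'll run along the row in short strokes, watching the force.

move_arm --slide '[[0,0,0],[-0.015,0,0],[-0.035,-0.001,0],[-0.055,-0.001,0],[-0.067,-0.0015,0],[-0.067,-0.0015,0]]' --angular '[[0,0,0],[0,0,0],[0,0,0],[0,0,0],[0,0,0],[0,0,0]]'

```text
time: 5.1
tool_pos: [588.3, -3.2, 188.7]
ee_rot: [0.0, 1.0, 0.0, 0.001]
force: [-0.4, -0.6, 7.8]
width: -0.3
gripper_force: 3.6
```

Steady. On to pin 1.

move_arm --slide '[[-0.015,0,0],[-0.035,-0.001,0],[-0.055,-0.001,0],[-0.067,-0.0015,0],[-0.067,-0.0015,0]]' --angular '[[0,0,0],[0,0,0],[0,0,0],[0,0,0],[0,0,0]]'

```text
time: 5.6
tool_pos: [575.0, -2.9, 188.7]
ee_rot: [0.0, 1.0, 0.0, 0.001]
force: [0.9, 0.6, 7.1]
width: -0.4
gripper_force: 3.5
```

move_arm --slide '[[-0.015,0.002,0],[-0.035,0.006,0],[-0.055,0.01,0],[-0.067,0.012,0],[-0.067,0.012,0]]' --angular '[[0,0,0],[0,0,0],[0,0,0],[0,0,0],[0,0,0]]'

```text
time: 6.1
tool_pos: [561.6, -5.3, 188.7]
ee_rot: [-0.0, 1.0, 0.0, 0.001]
force: [0.9, 0.6, 7.0]
width: -0.1
gripper_force: 3.6
```

move_arm --slide '[[-0.015,0.002,0],[-0.035,0.006,0],[-0.055,0.01,0],[-0.068,0.012,0],[-0.068,0.012,0]]' --angular '[[0,0,0],[0,0,0],[0,0,0],[0,0,0],[0,0,0]]'

```text
time: 6.6
tool_pos: [547.9, -7.7, 188.7]
ee_rot: [-0.0, 1.0, 0.0, 0.001]
force: [0.1, 0.4, 5.9]
width: 0.2
gripper_force: 3.6
```

move_arm --slide '[[-0.015,0.006,0],[-0.03,0.012,0],[-0.042,0.017,0],[-0.042,0.017,0]]' --angular '[[0,0,0],[0,0,0],[0,0,0],[0,0,0]]'

```text
time: 7.0
tool_pos: [539.6, -11.1, 188.6]
ee_rot: [-0.0, 1.0, 0.0, 0.001]
force: [-0.6, 0.8, 7.0]
width: 0.0
gripper_force: 3.4
```

move_arm --slide '[[-0.015,0.006,0.0003],[-0.03,0.012,0.0006],[-0.042,0.017,0.001],[-0.042,0.017,0.001]]' --angular '[[0,0,0],[0,0,0],[0,0,0],[0,0,0]]'

```text
time: 7.4
tool_pos: [531.2, -14.5, 188.4]
ee_rot: [-0.0, 1.0, 0.0, 0.001]
force: [0.9, 0.5, 6.4]
width: -0.1
gripper_force: 3.2
```

move_arm --slide '[[-0.015,0.006,0.0003],[-0.03,0.012,0.0006],[-0.042,0.017,0.001],[-0.042,0.017,0.001]]' --angular '[[0,0,0],[0,0,0],[0,0,0],[0,0,0]]'

```text
time: 7.8
tool_pos: [522.5, -18.0, 187.9]
ee_rot: [-0.0, 1.0, 0.0, 0.0]
force: [0.7, -0.6, 6.5]
width: 0.1
gripper_force: 3.1
```

move_arm --slide '[[-0.01,0.013,0.0008],[-0.019,0.026,0.0017],[-0.019,0.026,0.0017]]' --angular '[[0,0,0],[0,0,0],[0,0,0]]'

```text
time: 8.1
tool_pos: [518.7, -23.1, 187.5]
ee_rot: [-0.0, 1.0, 0.0, 0.0]
force: [0.4, 1.6, 6.3]
width: -0.2
gripper_force: 3.1
```

move_arm --slide '[[-0.01,0.013,0.001],[-0.019,0.026,0.002],[-0.019,0.026,0.002]]' --angular '[[0,0,0],[0,0,0],[0,0,0]]'

```text
time: 8.4
tool_pos: [514.9, -28.4, 187.1]
ee_rot: [-0.0, 1.0, 0.0, 0.0]
force: [-0.3, 1.4, 5.2]
width: -0.2
gripper_force: 2.9
```

move_arm --slide '[[-0.01,0.013,0.0015],[-0.019,0.026,0.0028],[-0.019,0.026,0.0028]]' --angular '[[0,0,0],[0,0,0],[0,0,0]]'

```text
time: 8.7
tool_pos: [511.0, -33.5, 186.5]
ee_rot: [-0.0, 1.0, 0.0, 0.0]
force: [0.3, 1.0, 4.8]
width: -0.1
gripper_force: 2.8
```

move_arm --slide '[[-0.01,0.013,0.0014],[-0.019,0.026,0.0028],[-0.019,0.026,0.0028]]' --angular '[[0,0,0],[0,0,0],[0,0,0]]'

```text
time: 9.0
tool_pos: [507.2, -38.8, 185.8]
ee_rot: [-0.0, 1.0, 0.0, 0.0]
force: [0.4, 2.4, 5.1]
width: 0.2
gripper_force: 2.6
```

move_arm --slide '[[0.001,0.016,0.0015],[0.003,0.032,0.0025],[0.003,0.032,0.0025]]' --angular '[[0,0,0],[0,0,0],[0,0,0]]'

```text
time: 9.3
tool_pos: [507.9, -44.9, 185.7]
ee_rot: [-0.0, 1.0, 0.0, 0.0]
force: [-1.5, 3.6, 8.2]
width: 0.4
gripper_force: 4.5
```

move_arm --slide '[[0.002,0.015,0.0005],[0.006,0.03,0.0005],[0.006,0.03,0.0005]]' --angular '[[0,0,0],[0,0,0],[0,0,0]]'

```text
time: 9.6
tool_pos: [509.1, -51.0, 185.6]
ee_rot: [-0.0, 1.0, 0.0, 0.0]
force: [-2.3, 2.9, 9.4]
width: 0.1
gripper_force: 4.9
```

move_arm --slide '[[0.005,0.016,0],[0.011,0.033,0],[0.011,0.033,0]]' --angular '[[0,0,0],[0,0,0],[0,0,0]]'

```text
time: 9.9
tool_pos: [511.3, -57.6, 185.7]
ee_rot: [-0.0, 1.0, 0.0, 0.0]
force: [-2.1, 2.5, 9.8]
width: 0.3
gripper_force: 5.3
```

move_arm --slide '[[0.007,0.016,-0.0003],[0.014,0.033,-0.0006],[0.014,0.033,-0.0006]]' --angular '[[0,0,0],[0,0,0],[0,0,0]]'

```text
time: 10.2
tool_pos: [514.1, -64.1, 186.0]
ee_rot: [-0.0, 1.0, 0.0, 0.0]
force: [-2.7, 5.0, 11.7]
width: 0.1
gripper_force: 5.9
```

move_arm --slide '[[0.014,0.009,-0.002],[0.028,0.0185,-0.0038],[0.028,0.0185,-0.0038]]' --angular '[[0,0,0],[0,0,0],[0,0,0]]'

```text
time: 10.5
tool_pos: [519.4, -67.8, 186.5]
ee_rot: [-0.0, 1.0, 0.0, -0.001]
force: [-6.7, 3.1, 12.2]
width: 0.2
gripper_force: 6.4
```

move_arm --slide '[[0.014,0.009,-0.0014],[0.028,0.0185,-0.0028],[0.028,0.0185,-0.0028]]' --angular '[[0,0,0],[0,0,0],[0,0,0]]'

```text
time: 10.8
tool_pos: [525.1, -71.6, 187.1]
ee_rot: [-0.0, 1.0, 0.0, -0.0]
force: [-5.3, 2.4, 12.0]
width: -0.2
gripper_force: 6.0
```

move_arm --slide '[[0.014,0.009,-0.0018],[0.028,0.0185,-0.0036],[0.028,0.0185,-0.0036]]' --angular '[[0,0,0],[0,0,0],[0,0,0]]'

```text
time: 11.1
tool_pos: [530.7, -75.3, 187.6]
ee_rot: [-0.0, 1.0, 0.0, -0.0]
force: [-3.9, 2.3, 9.4]
width: -0.1
gripper_force: 4.8
```

move_arm --slide '[[0.014,0.009,-0.0012],[0.028,0.018,-0.0022],[0.028,0.018,-0.0022]]' --angular '[[0,0,0],[0,0,0],[0,0,0]]'

```text
time: 11.4
tool_pos: [536.3, -78.9, 188.0]
ee_rot: [-0.0, 1.0, 0.0, -0.0]
force: [-5.1, 2.7, 9.7]
width: 0.2
gripper_force: 4.6
```

move_arm --slide '[[0.015,0.004,-0.0007],[0.03,0.008,-0.0014],[0.0445,0.011,-0.002],[0.0445,0.011,-0.002]]' --angular '[[0,0,0],[0,0,0],[0,0,0],[0,0,0]]'

```text
time: 11.8
tool_pos: [545.2, -81.2, 188.5]
ee_rot: [-0.0, 1.0, 0.0, -0.001]
force: [-4.2, 1.8, 9.1]
width: -0.1
gripper_force: 4.8
```

move_arm --slide '[[0.015,0.003,-0.0003],[0.03,0.006,-0.0006],[0.0445,0.009,-0.001],[0.0445,0.009,-0.001]]' --angular '[[0,0,0],[0,0,0],[0,0,0],[0,0,0]]'

```text
time: 12.2
tool_pos: [554.1, -83.0, 188.6]
ee_rot: [-0.0, 1.0, 0.0, -0.001]
force: [-4.8, 1.4, 9.7]
width: -0.0
gripper_force: 4.6
```

move_arm --slide '[[0.015,0.003,-0.0002],[0.03,0.006,-0.0004],[0.0445,0.008,-0.0005],[0.0445,0.008,-0.0005]]' --angular '[[0,0,0],[0,0,0],[0,0,0],[0,0,0]]'

```text
time: 12.6
tool_pos: [563.0, -84.7, 188.7]
ee_rot: [0.0, 1.0, 0.0, -0.001]
force: [-3.9, 1.2, 8.6]
width: 0.1
gripper_force: 4.4
```

move_arm --slide '[[0.02,0,0],[0.04,0,0],[0.06,0,0],[0.068,0,0],[0.068,0,0]]' --angular '[[0,0,0],[0,0,0],[0,0,0],[0,0,0],[0,0,0]]'

```text
time: 13.1
tool_pos: [576.5, -84.7, 188.7]
ee_rot: [0.0, 1.0, 0.0, -0.001]
force: [-4.8, -0.1, 8.5]
width: 0.2
gripper_force: 4.5
```

move_arm --slide '[[0.02,-0.001,0],[0.04,-0.002,0],[0.06,-0.003,0],[0.069,-0.0035,0],[0.069,-0.0035,0]]' --angular '[[0,0,0],[0,0,0],[0,0,0],[0,0,0],[0,0,0]]'

```text
time: 13.6
tool_pos: [590.3, -84.1, 188.7]
ee_rot: [0.0, 1.0, 0.0, -0.001]
force: [-4.1, 0.2, 8.8]
width: -0.1
gripper_force: 4.4
```

move_arm --slide '[[0.02,-0.003,0],[0.04,-0.007,0],[0.06,-0.012,0],[0.067,-0.014,0],[0.067,-0.014,0]]' --angular '[[0,0,0],[0,0,0],[0,0,0],[0,0,0],[0,0,0]]'

```text
time: 14.1
tool_pos: [603.7, -81.4, 188.7]
ee_rot: [0.0, 1.0, 0.0, -0.001]
force: [-4.0, -2.0, 9.0]
width: 0.2
gripper_force: 4.3
```

move_arm --slide '[[0.02,-0.004,0],[0.04,-0.008,0],[0.06,-0.013,0],[0.066,-0.0145,0],[0.066,-0.0145,0],[0.066,-0.0145,0]]' --angular '[[0,0,0],[0,0,0],[0,0,0],[0,0,0],[0,0,0],[0,0,0]]'

```text
time: 14.7
tool_pos: [616.9, -78.5, 188.7]
ee_rot: [0.0, 1.0, 0.0, -0.0]
force: [-3.6, -0.3, 8.4]
width: -0.3
gripper_force: 4.1
```

```bash
python3 - <<'E'
from h import *
np.set_printoptions(precision=1,suppress=True)
t=env.read_camera('top');s=env.read_camera('scene')
a=pins(t,(358,200,410,256));print(np.c_[a,onplane(t,a[:,:2],170)])
b=pins(s,(255,125,315,185));print(np.c_[b,onplane(s,b[:,:2],170)])
st=env.read_state();print(st['tool_pos'],st['force'],st['time'])
E
```

```text
[[365.7 208.7 702.  602.8  -2.2 170. ]
 [400.2 213.1 690.  591.3 -82.7 170. ]
 [365.7 220.1 615.  575.8  -1.6 170. ]
 [400.9 224.7 712.  564.1 -83.3 170. ]
 [368.1 231.6 660.  548.9  -6.4 170. ]
 [398.9 236.2 682.  537.3 -77.7 170. ]
 [372.6 242.4 634.  523.8 -16.2 170. ]]
[[306.2 141.4 579.  522.3 -18.7 170. ]
 [304.3 150.1 688.  546.9  -9.1 170. ]
 [300.  159.  670.  573.9  -4.4 170. ]
 [293.6 167.3 808.  601.1  -4.9 170. ]]
[616.9 -78.5 188.7] [-4.7 -1.9  8.5] 14.8
```

The stand hasn't moved: the pins still measure where they did before the run. The fingertips are on pin 9 at 8.5 N, so I'm handing in.

```bash
python3 -c "
from workcell import env
print(env.sign_off())"
```

```text
the job is handed in; nothing more can be done
None
```

I ran the shut fingertips along all ten pins, from pin 0 round the toe to pin 9, reading 5–12 N down at every stop. I handed in at about 15 s, still pressing about 8.5 N on pin 9, with the stand unmoved.

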